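Put the microscope objectives away in their colour-matched cups

TASK

The microscope session is over: put each of the four objectives away in the storage cup of the same colour as its band, standing upright with its base flat on the cup's floor and the lens up. They are delicate optics, so set them down gently, without dropping them or knocking them over, and leave the oil bottle and the black eyepiece standing where they are.

Things in the scene. Friction and masses are not known exactly. Their poses are not given: they have to be found in the camera images.
- objective_red: Loose microscope objective, red band, the shortest of four: 58 mm tall, 0.11 to 0.22 kg, standing on the bench. Round metal barrel, 38 mm diameter from the underside to 44 mm up (top 7 mm red), then a red cone to 20 mm diameter at 51 mm, then a steel nose of 18 mm, lens on top. Origin: centre of its flat underside; z up its axis. Round: yaw is of no matter.
- objective_yellow: Loose microscope objective, yellow band, the second shortest of four: 62 mm tall, 0.11 to 0.22 kg, standing on the bench. Round metal barrel, 38 mm diameter from the underside to 44 mm up (top 7 mm yellow), then a yellow cone to 20 mm diameter at 51 mm, then a steel nose of 18 mm, lens on top. Origin: centre of its flat underside; z up its axis. Round: yaw is of no matter.
- objective_green: Loose microscope objective, green band, the second longest of four: 66 mm tall, 0.11 to 0.22 kg, standing on the bench. Round metal barrel, 38 mm diameter from the underside to 44 mm up (top 7 mm green), then a green cone to 20 mm diameter at 51 mm, then a steel nose of 18 mm, lens on top. Origin: centre of its flat underside; z up its axis. Round: yaw is of no matter.
- objective_blue: Loose microscope objective, blue band, the longest of four: 70 mm tall, 0.11 to 0.22 kg, standing on the bench. Round metal barrel, 38 mm diameter from the underside to 44 mm up (top 7 mm blue), then a blue cone to 20 mm diameter at 51 mm, then a steel nose of 18 mm, lens on top. Origin: centre of its flat underside; z up its axis. Round: yaw is of no matter.
- cup_red: Storage cup, all red: a shallow round plastic cup fixed to the bench, outer diameter 74 mm, inner diameter 62 mm, rim 12 mm above the bench, flat floor 4 mm above the bench. Origin: centre of its underside, at bench height; z up. Nothing is in it at the start. One objective stands in it with 12 mm to spare all round.
- cup_yellow: Storage cup, all yellow: a shallow round plastic cup fixed to the bench, outer diameter 74 mm, inner diameter 62 mm, rim 12 mm above the bench, flat floor 4 mm above the bench. Origin: centre of its underside, at bench height; z up. Nothing is in it at the start. One objective stands in it with 12 mm to spare all round.
- cup_green: Storage cup, all green: a shallow round plastic cup fixed to the bench, outer diameter 74 mm, inner diameter 62 mm, rim 12 mm above the bench, flat floor 4 mm above the bench. Origin: centre of its underside, at bench height; z up. Nothing is in it at the start. One objective stands in it with 12 mm to spare all round.
- cup_blue: Storage cup, all blue: a shallow round plastic cup fixed to the bench, outer diameter 74 mm, inner diameter 62 mm, rim 12 mm above the bench, flat floor 4 mm above the bench. Origin: centre of its underside, at bench height; z up. Nothing is in it at the start. One objective stands in it with 12 mm to spare all round.
- oil_bottle: Small loose amber bottle of immersion oil with a paper label and a white cap, 42 mm diameter, 60 mm tall, standing among the objectives. To be left alone. Origin: centre of its underside; z up.
- eyepiece: Loose black microscope eyepiece, standing among the cups: steel tube 29 mm diameter up to 22 mm, black head 40 mm diameter above, 48 mm tall in all, a lens on top and no colour band. To be left alone. Origin: centre of its underside; z up.
Mind the look-alikes: they are no part of the job. Leave any purple look-alike of the objective_red alone.

How it is judged:
At the end, for the whole second after the job is handed in: Each objective stands in the cup of its own colour: its axis within 13.5 mm of the cup's axis (anywhere inside the cup), its underside on the cup's floor (1 to 7 mm above the cup's underside), upright within 0.1 rad, released and at rest (horizontal distance between objective_red and cup_red below 0.0135 m and z of objective_red in the frame of cup_red between 0.001 and 0.007 m and angle between each of objective_red, objective_yellow, objective_green, objective_blue's own z axis and vertical below 0.1 rad and linear speed of each of objective_red, objective_yellow, objective_green, objective_blue below 0.02 m/s and angular speed of each of objective_red, objective_yellow, objective_green, objective_blue below 0.2 rad/s and horizontal distance between objective_yellow and cup_yellow below 0.0135 m and z of objective_yellow in the frame of cup_yellow between 0.001 and 0.007 m and horizontal distance between objective_green and cup_green below 0.0135 m and z of objective_green in the frame of cup_green between 0.001 and 0.007 m and horizontal distance between objective_blue and cup_blue below 0.0135 m and z of objective_blue in the frame of cup_blue between 0.001 and 0.007 m); the robot touches nothing.
It fails at once if the oil bottle is shifted by more than 15 mm or tipped over (distance of oil_bottle from where it was at the start of the episode above 0.015 m or angle between oil_bottle's own z axis and vertical above 0.3 rad).
It fails at once if the eyepiece is shifted by more than 15 mm or tipped over (distance of eyepiece from where it was at the start of the episode above 0.015 m or angle between eyepiece's own z axis and vertical above 0.3 rad).
It fails at once if an objective is dropped (falls freely from more than about 25 mm) ((linear speed of objective_red above 0.7 m/s and contact force between the fingers and objective_red below 0.02 N) or (linear speed of objective_yellow above 0.7 m/s and contact force between the fingers and objective_yellow below 0.02 N) or (linear speed of objective_green above 0.7 m/s and contact force between the fingers and objective_green below 0.02 N) or (linear speed of objective_blue above 0.7 m/s and contact force between the fingers and objective_blue below 0.02 N)).
It fails at once if an objective is knocked over or laid on its side (angle between any of objective_red, objective_yellow, objective_green, objective_blue's own z axis and vertical above 0.9 rad).
It also fails if it takes over 99 s, if anything falls off the work surface, if the arm or the gripper's body presses on something with over 40 N, if the wrist force passes 120 N, or if a joint passes its speed limit or range.

ROBOT

A 7-joint arm with a two-finger parallel gripper is mounted at the origin on the work surface. World frame = base frame: x ahead of the robot, y to its left, z up, the work surface at z = 0. Lengths are in m, angles in rad, forces in N, time in s.
With the tool pointing down it reaches from about 0.4 to 0.85 m from the base axis. Payload 10.4 kg.
Tool frame: the origin (TCP) lies at the very end of the fingers, on their centre line; the grasp point (between the pads) lies 19 mm behind it; z points along the fingers, y is the line along which they close (so a half turn about z gives the same grasp; the last joint's range is limited). The gripper opens to 87 mm and grips with 3 to 60 N. Pads are 19 mm wide; open, the fingers measure 117 mm over their backs; the gripper's body (75 mm by 190 mm) begins 51 mm behind the grasp point.
Start: joints at [1.21, 0.332, -0.065, 1.46, 0.022, 1.35, -0.088], TCP at [0.207, -0.59, 0.223] pointing down, gripper open.
Joint ranges: [-2.6, 2.6], [-0.5, 2.12], [-1.47, 1.34], [0.16, 2.42], [-1.27, 4.41], [0.06, 2.06], [-2.6, 2.6]. Speed limits (rad/s): [2.22, 2.22, 2.79, 2.79, 3.14, 3.14, 3.14].

INTERFACE

Orientations are given as a unit quaternion [x, y, z, w].
In Python, from bench import r gives the robot as it stands.
- The arm moves only by the shell command python3 -m crank 'ROWS' [FORCE]. ROWS is JSON, a list that holds one entry, the list of rows, each a list of 5 numbers: the shift along the tool's x, y, z in mm, then the turn about the tool's z in degrees, then the opening, from -1 (shut) to 1 (fully open). A call has 1 to 20 rows; each row is the pose to reach, as a shift and turn from the pose commanded when the call began, along the tool's axes at that moment; what a row does not reach only later rows make up. A row lasts 1/10 s, in which the tool goes at most 50 mm and 8.59 degrees, less where a joint would pass 70% of its speed; a pose out of reach is approached as far as the arm can. A call with a gripper value outside its range is refused whole. The fingers move at their own pace and stop on an object; FORCE is the grip in N (left out, the last holds). Time passes only in rows, so rows that repeat a pose let the fingers close. It gives the time, the measured TCP pose, the force, the opening and the grip force at its end, in the units of the state.
- r.read_state(): the state, without advancing time (a new reading comes with each control period).
- r.camera(name): name is "scene" or "side" or "wrist"; returns a dict with "image" (480x640x3 uint8, red, green, blue), "vfov" (degrees; the focal length in pixels is half the picture's height over the tangent of half this angle, whatever the lens; pixels are square), "cx", "cy" (the principal point, pixels), "eye" and "attitude" of the camera in the world. Camera axes: x right, y down, z forward; pixel columns grow to the right and rows downward; lengths in m; the calibration is good to about 2 mm. A picture is of the moment at which its call begins. There is no depth.
- r.close_job(): hands the job in; it is judged then, once.
The state is a dict: "time": time; "joint_positions": joint angles; "joint_vel": joint speeds; "joint_torque": joint torques, N m; "ee_pos": TCP position; "eef_rot": TCP orientation; "ft_force": force on the tool from outside, world axes, zero at the start; "torque": the same for the moment, N m; "width": finger opening in m; "grip_force": force on a finger pad.
Only numpy, scipy, OpenCV 4.12 (cv2) and the standard library are available. Lean on these libraries where they do the work, as an engineer would, in place of code of your own. Each camera call takes 0.05 s, during which the arm holds its last target. There are 200 camera calls.

## Working session

There is one attempt and no reset: what is moved stays moved. The work goes in short steps, Python scripts to look and compute and a shell command to move; the robot and the scene stay as the last step left them, time stands still between calls to the robot, and variables do not carry over. Pictures are saved under pics/ and viewed, at most 14 in all, crops included, and the job is handed in when it is done.

```bash
mkdir -p pics; python3 - <<'E'
from bench import r
import cv2
s=r.read_state();print({k:s[k] for k in('time','ee_pos','eef_rot','width')})
for n in('scene','side'):
    c=r.camera(n);cv2.imwrite(f'pics/{n}0.png',c['image'][:,:,::-1]);print(n,{k:c[k] for k in c if k!='image'})
E
```

```text
{'time': 0.0, 'ee_pos': array([ 0.20696635, -0.58929269,  0.22174031]), 'eef_rot': array([ 9.85772056e-01,  1.68085984e-01, -1.66890049e-04, -7.26830646e-04]), 'width': 0.08686613773968885}
scene {'vfov': 54.278680273524685, 'cx': 321.5479353753821, 'cy': 255.38143469163617, 'eye': array([0.81704489, 0.46613547, 0.80275317]), 'attitude': array([ 0.27937998,  0.91052726, -0.29368691, -0.08145506])}
side {'vfov': 51.51874298443396, 'cx': 320.6992824991997, 'cy': 238.96221287430677, 'eye': array([0.4203009 , 0.64591991, 0.68158542]), 'attitude': array([-0.08552908,  0.91503882, -0.3930538 ,  0.02995749])}
```

```bash
ls .
```

```text
pics
```

View pics/scene0.png

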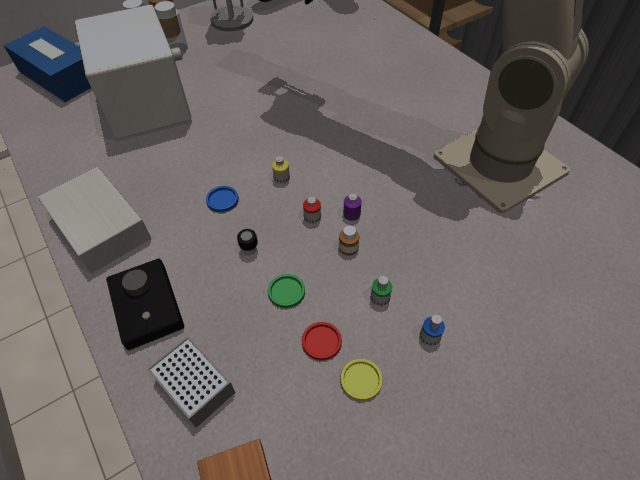

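View pics/side0.png

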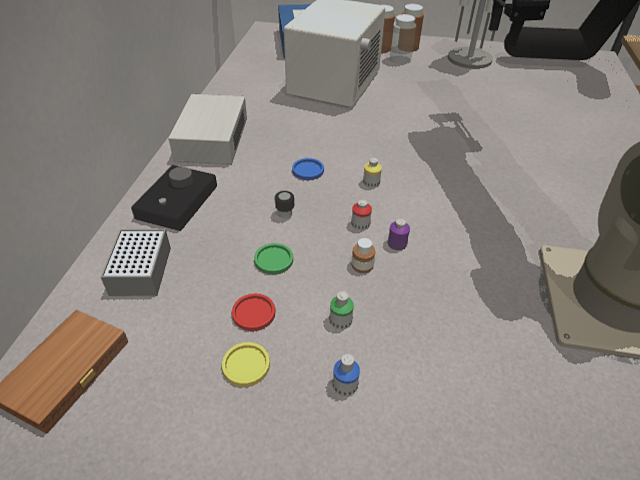

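Scene view: objectives yellow (281,168), red (312,209), green (381,290) and blue (432,329). The purple decoy is at (352,206), the bottle at (349,240) and the eyepiece at (247,239). Cups are blue (222,198), green (286,290), red (321,340) and yellow (361,379). The side view agrees. Next I fit positions using both cameras.

```bash
cat > h.py <<'E'
import numpy as np, cv2
from scipy.spatial.transform import Rotation as R
from scipy.optimize import least_squares
def proj(c,P):
    q=R.from_quat(c['attitude']).inv().apply(np.asarray(P)-c['eye']); f=c['image'].shape[0]/2/np.tan(np.radians(c['vfov'])/2)
    return np.c_[c['cx']+f*q[:,0]/q[:,2],c['cy']+f*q[:,1]/q[:,2]]
A=np.linspace(0,2*np.pi,48,endpoint=False)
def rings(x,y,rz): return np.vstack([np.c_[x+a*np.cos(A),y+a*np.sin(A),np.full(48,z)] for a,z in rz])
def hc(p):
    h=cv2.convexHull(np.float32(p).reshape(-1,1,2)); m=cv2.moments(h)
    return np.array([m['m10']/m['m00'],m['m01']/m['m00']]),m['m00']
OBJ=[(.019,.037),(.019,.044),(.010,.051)]; CUP=[(.037,.0),(.037,.012)]; BOT=[(.021,0),(.021,.045)]; EYE=[(.02,.022),(.02,.048)]
HUE={'red':(0,5),'yellow':(27,33),'green':(50,75),'blue':(104,118),'purple':(130,155)}
def blob(img,hue,near,rad=28,smin=130,vmin=50):
    hsv=cv2.cvtColor(img,cv2.COLOR_RGB2HSV); lo,hi=HUE[hue]; h=hsv[...,0]
    m=((h>=lo)&(h<=hi)|((hue=='red')&(h>=175)))&(hsv[...,1]>smin)&(hsv[...,2]>vmin)
    yy,xx=np.mgrid[:m.shape[0],:m.shape[1]]; m&=np.hypot(xx-near[0],yy-near[1])<rad
    return np.c_[xx[m],yy[m]]
def fit(obs,rz,g=(.5,0)):
    # obs: list of (cam, blob)
    hs=[(c,*hc(b)) for c,b in obs]
    s=least_squares(lambda p:np.concatenate([hc(proj(c,rings(*p,rz)))[0]-o for c,o,_ in hs]),g)
    return s.x,[np.round(v,1) for v in np.split(s.fun,len(hs))],[round(a/hc(proj(c,rings(*s.x,rz)))[1],2) for c,_,a in hs]
E
python3 - <<'E'
from h import *
from bench import r
C={n:r.camera(n) for n in('scene','side')}
T=[('yellow',OBJ,(281,168),(373,173)),('red',OBJ,(312,209),(361,212)),('green',OBJ,(381,288),(342,308)),('blue',OBJ,(432,328),(346,372)),('purple',OBJ,(352,206),(399,234)),
('yellow',CUP,(361,379),(246,364)),('red',CUP,(321,340),(254,311)),('green',CUP,(286,290),(273,258)),('blue',CUP,(222,198),(308,168))]
for n,rz,a,b in T:
    try: p,res,ar=fit([(C['scene'],blob(C['scene']['image'],n,a)),(C['side'],blob(C['side']['image'],n,b))],rz); print(n,len(rz),p.round(4),res,ar)
    except Exception as e: print(n,e)
for nm,a,b,z in(('bottle cap',(349,231),(364,243),.06),('eyepiece',(247,236),(285,196),.048)):
    print(nm,least_squares(lambda p:np.r_[proj(C['scene'],[[*p,z]])[0]-a,proj(C['side'],[[*p,z]])[0]-b],(.5,0)).x)
s=r.read_state();print(R.from_quat(s['eef_rot']).as_matrix().round(3))
E
```

```text
yellow 3 [ 0.4553 -0.2607] [array([ 0.8, -1.5]), array([-1.2,  0.5])] [0.46, 0.18]
red 3 [ 0.4684 -0.1169] [array([-0.4, -0.6]), array([0.1, 0.7])] [0.87, 0.8]
green 3 [0.4618 0.1278] [array([ 1.9, -4.6]), array([-3.2,  1.8])] [0.8, 0.03]
blue 3 [0.4466 0.2506] [array([-0.6, -0.8]), array([-0.1,  0.7])] [0.87, 0.85]
purple 3 [ 0.3881 -0.0766] [array([-0. , -1.3]), array([-1.1,  0.7])] [0.72, 0.48]
yellow 2 [0.6028 0.2455] [array([-1.1, -0.4]), array([0.3, 1.1])] [0.88, 0.8]
red 2 [0.6196 0.1459] [array([-0.8, -0.4]), array([0.3, 0.9])] [0.92, 0.89]
green 2 [0.6027 0.0051] [array([ 2.6, -7.6]), array([-6.2,  2.2])] [0.88, 0.06]
blue 2 [ 0.6109 -0.2784] [array([-0.4, -0.5]), array([0.1, 0.8])] [0.88, 0.81]
bottle cap [ 0.45203232 -0.00083863]
eyepiece [ 0.62576189 -0.11697631]
[[ 0.944  0.331 -0.   ]
 [ 0.331 -0.944  0.001]
 [-0.    -0.001 -1.   ]]
```

```bash
python3 - <<'E'
from h import *
import h
from bench import r
C={n:r.camera(n) for n in('scene','side')}
h.HUE.update(green=(45,90),yellow=(20,36))
T=[('yellow',OBJ,(281,168),(373,173)),('green',OBJ,(381,288),(342,308)),('yellow',CUP,(361,379),(246,364)),('green',CUP,(286,290),(273,258))]
for n,rz,a,b in T:
    p,res,ar=fit([(C['scene'],blob(C['scene']['image'],n,a,28,90)),(C['side'],blob(C['side']['image'],n,b,28,90))],rz); print(n,len(rz),p.round(4),res,ar)
E
sed -i "s/'yellow':(27,33),'green':(50,75)/'yellow':(20,36),'green':(45,90)/;s/smin=130/smin=90/" h.py
```

```text
yellow 3 [ 0.4621 -0.2597] [array([-0.3, -0.4]), array([0. , 0.7])] [0.89, 0.85]
green 3 [0.4713 0.1328] [array([-0.5, -0.5]), array([-0.1,  0.9])] [0.85, 0.82]
yellow 2 [0.6034 0.2465] [array([-0.8, -0.5]), array([0.2, 1. ])] [0.95, 0.93]
green 2 [0.6173 0.0162] [array([-0.8, -0.4]), array([0.1, 0.9])] [0.89, 0.87]
```

Positions agree with the heights and sizes given. First move is to above yellow, squaring the tool to the world axes.

```bash
python3 -m crank '[[[29,-19,0,2,0.7],[58,-38,0,4,0.7],[87,-57,0,6,0.7],[116,-75,0,8,0.7],[146,-94,5,10,0.7],[175,-113,15,12,0.7],[204,-132,25,14,0.7],[233,-151,35,16,0.7],[262,-170,45,18,0.7],[291,-188,55,19.3,0.7],[320,-207,65,19.3,0.7],[350,-226,70,19.3,0.7],[350,-226,70,19.3,0.7],[350,-226,70,19.3,0.7],[350,-226,70,19.3,0.7]]]' 15
cat > rel.py <<'E'
import sys
from h import *
from bench import r
s=r.read_state(); M=R.from_quat(s['eef_rot']).as_matrix(); t=np.array(list(map(float,sys.argv[1:4])))
print('t',round(s['time'],2),'pos',s['ee_pos'].round(4),'w',round(s['width'],4),'grip',round(s['grip_force'],1),'f',s['ft_force'].round(1))
print('rel mm',(M.T@(t-s['ee_pos'])*1e3).round(1),'yaw',round(np.degrees(np.arctan2(M[1,0],M[0,0])),1),'tilt',M[2].round(3))
E
python3 rel.py .462 -.260 .015
python3 - <<'E'
from bench import r
import cv2
c=r.camera('wrist');cv2.imwrite('pics/w1.png',c['image'][:,:,::-1])
E
```

```text
time: 1.8
ee_pos: [0.4619, -0.2616, 0.1527]
eef_rot: [1.0, -0.0, -0.0, 0.0]
ft_force: [0.1, -0.7, 0.4]
width: 0.074
grip_force: 0.0
t 1.8 pos [ 0.4619 -0.2616  0.1527] w 0.074 grip 0.0 f [ 0.1 -0.7  0.4]
rel mm [ 1.000e-01 -1.600e+00  1.377e+02] yaw -0.0 tilt [-0.     0.001 -1.   ]
```

View pics/w1.png

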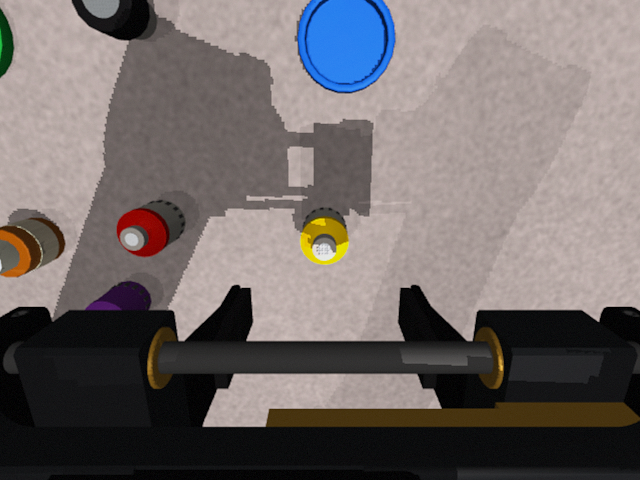

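Wrist view: the yellow nose is at (323,248), centred between the fingertips (about 240 and 412). I check x with the wrist calibration, adding red and the blue cup.

```bash
cat > wf.py <<'E'
# usage: wf.py colour OBJ|CUP x y  -> refine in wrist image around expected place
import sys, h
from h import *
from bench import r
c=r.camera('wrist')
a=sys.argv[1:]
for n,k,x,y in zip(a[::4],a[1::4],a[2::4],a[3::4]):
    rz=getattr(h,k); g=(float(x),float(y)); ctr,ar=hc(proj(c,rings(*g,rz)))
    try: print(n,k,*fit([(c,blob(c['image'],n,ctr,1.3*np.sqrt(ar)))],rz,g))
    except Exception as e: print(n,k,ctr,e)
E
python3 wf.py yellow OBJ .462 -.26 red OBJ .468 -.117 blue CUP .611 -.278
```

```text
yellow OBJ [ 0.4614641  -0.26073031] [array([-0., -0.])] [1.03]
red OBJ [ 0.46769037 -0.11647858] [array([0., 0.])] [1.03]
blue CUP [ 0.60703538 -0.27693136] [array([-0.,  0.])] [0.87]
```

```bash
python3 -m crank '[[[0,-1,25,0,0.7],[0,-1,50,0,0.7],[0,-1,75,0,0.7],[0,-1,95,0,0.7],[0,-1,110,0,0.7],[0,-1,122,0,0.7],[0,-1,132,0,0.7],[0,-1,138,0,0.7],[0,-1,138,0,0.7],[0,-1,138,0,-1],[0,-1,138,0,-1],[0,-1,138,0,-1],[0,-1,138,0,-1],[0,-1,138,0,-1],[0,-1,138,0,-1],[0,-1,138,0,-1]]]' 15; python3 rel.py .603 .2465 .12
```

```text
time: 3.5
ee_pos: [0.4626, -0.2596, 0.0147]
eef_rot: [1.0, 0.0, 0.0, 0.0]
ft_force: [-0.4, -0.7, 1.0]
width: 0.0376
grip_force: 15.0
t 3.5 pos [ 0.4626 -0.2596  0.0147] w 0.0376 grip 15.0 f [-0.4 -0.7  1. ]
rel mm [ 140.9 -506.  -105.4] yaw 0.0 tilt [ 0.  0. -1.]
```

```bash
python3 -m crank '[[[0,0,-10,0,-1],[0,0,-30,0,-1],[0,0,-55,0,-1],[0,0,-80,0,-1],[0,0,-100,0,-1],[3,-10,-105,0,-1],[10,-35,-105,0,-1],[18,-65,-105,0,-1],[28,-100,-105,0,-1],[39,-140,-105,0,-1],[50,-180,-105,0,-1],[61,-220,-105,0,-1],[72,-260,-105,0,-1],[84,-300,-105,0,-1],[95,-340,-105,0,-1],[106,-380,-105,0,-1],[117,-420,-105,0,-1],[127,-455,-105,0,-1],[135,-485,-105,0,-1],[141,-506,-105,0,-1]]]' 25; python3 -m crank '[[[0,0,0,0,-1],[0,0,0,0,-1]]]'; python3 rel.py .603 .2465 .0195;python3 wf.py yellow CUP .603 .2465
```

```text
time: 5.5
ee_pos: [0.6017, 0.2503, 0.1186]
eef_rot: [1.0, 0.002, -0.001, -0.0]
ft_force: [-0.2, -0.3, -1.3]
width: 0.0377
grip_force: 25.0
time: 5.7
ee_pos: [0.6021, 0.2473, 0.1186]
eef_rot: [1.0, 0.001, -0.001, 0.0]
ft_force: [-0.3, -0.7, -0.5]
width: 0.0373
grip_force: 25.0
t 5.7 pos [0.6021 0.2473 0.1186] w 0.0373 grip 25.0 f [-0.3 -0.7 -0.5]
rel mm [ 1.1  0.8 99.1] yaw 0.1 tilt [-0.001  0.    -1.   ]
yellow CUP [0.57488345 0.24698502] [array([-0.,  0.])] [2.0]
```

```bash
python3 -m crank '[[[0,0,15,0,-1],[1,1,35,0,-1],[1,1,55,0,-1],[1,1,70,0,-1],[1,1,80,0,-1],[1,1,88,0,-1],[1,1,93,0,-1],[1,1,96,0,-1],[1,1,98,0,-1],[1,1,99,0,-1],[1,1,99,0,-1]]]'; python3 -m crank '[[[0,0,0.5,0,-1],[0,0,1,0,-1],[0,0,1,0,-1],[0,0,1,0,-1]]]'
```

```text
time: 6.85
ee_pos: [0.6042, 0.2457, 0.0208]
eef_rot: [1.0, 0.0, 0.0, -0.0]
ft_force: [-0.0, -0.7, -0.5]
width: 0.0376
grip_force: 25.0
time: 7.25
ee_pos: [0.604, 0.2457, 0.0196]
eef_rot: [1.0, 0.0, 0.0, 0.0]
ft_force: [-1.2, 0.2, -1.6]
width: 0.0375
grip_force: 25.0
```

```bash
python3 -m crank '[[[0,0,0.5,0,-1],[0,0,1,0,-1],[0,0,1,0,-1],[0,0,1,0,-1]]]'; python3 -m crank '[[[0,0,0,0,0.4],[0,0,0,0,0.4],[0,0,0,0,0.4],[0,0,0,0,0.4],[0,0,0,0,0.4],[0,0,-10,0,0.4],[0,0,-25,0,0.4],[0,0,-45,0,0.4],[0,0,-70,0,0.4],[0,0,-95,0,0.4],[0,0,-110,0,0.4],[0,0,-110,0,0.4]]]'; python3 rel.py .447 .251 .13; python3 - <<'E'
from h import *
from bench import r
c=r.camera('wrist');cv2.imwrite('pics/w2.png',c['image'][:,:,::-1])
E
python3 wf.py yellow OBJ .604 .246 red CUP .62 .146
```

```text
time: 7.65
ee_pos: [0.6041, 0.2457, 0.0188]
eef_rot: [1.0, 0.0, 0.0, 0.0]
ft_force: [-0.9, -0.7, 3.8]
width: 0.0371
grip_force: 25.0
time: 8.85
ee_pos: [0.6053, 0.2464, 0.1319]
eef_rot: [1.0, 0.0, 0.002, -0.001]
ft_force: [1.2, 0.6, -0.0]
width: 0.0608
grip_force: 0.0
t 8.85 pos [0.6053 0.2464 0.1319] w 0.0608 grip 0.0 f [ 1.2  0.6 -0. ]
rel mm [-158.3   -4.7    1.2] yaw 0.1 tilt [ 0.005 -0.002 -1.   ]
yellow OBJ [0.61369358 0.24677988] [array([-0., -0.])] [2.84]
red CUP [0.61940461 0.14639736] [array([0., 0.])] [0.97]
```

View pics/w2.png

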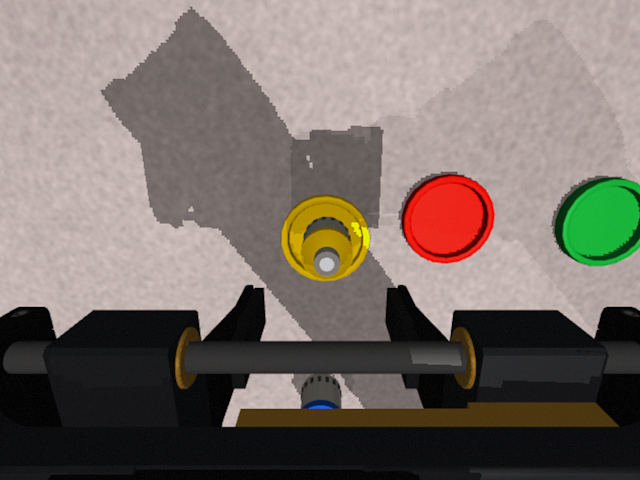

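Yellow stands upright in its cup (nose at 326,262, cup centre about 325,238). Next is blue.

```bash
python3 -m crank '[[[-15,0,0,0,0.7],[-45,-1,0,0,0.7],[-80,-2,0,0,0.7],[-115,-3,0,0,0.7],[-145,-4,0,0,0.7],[-158,-5,0,0,0.7],[-158,-5,0,0,0.7],[-158,-5,0,0,0.7],[-158,-5,0,0,0.7]]]'; python3 rel.py .447 .251 .0147; python3 wf.py blue OBJ .447 .251
```

```text
time: 9.85
ee_pos: [0.4471, 0.2502, 0.1283]
eef_rot: [1.0, -0.0, -0.0, -0.0]
ft_force: [-0.1, 0.1, 0.7]
width: 0.0741
grip_force: 0.0
t 9.85 pos [0.4471 0.2502 0.1283] w 0.0741 grip 0.0 f [-0.1  0.1  0.7]
rel mm [-1.000e-01 -8.000e-01  1.136e+02] yaw -0.0 tilt [-0. -0. -1.]
blue OBJ [0.44635538 0.25068077] [array([-0.,  0.])] [0.99]
```

```bash
python3 -m crank '[[[0,-1,25,0,0.7],[0,-1,50,0,0.7],[0,-1,75,0,0.7],[0,-1,92,0,0.7],[0,-1,104,0,0.7],[0,-1,111,0,0.7],[0,-1,114,0,0.7],[0,-1,114,0,0.7],[0,-1,114,0,-1],[0,-1,114,0,-1],[0,-1,114,0,-1],[0,-1,114,0,-1],[0,-1,114,0,-1],[0,-1,114,0,-1],[0,-1,114,0,-1]]]' 25; python3 rel.py .610 -.278 .12
```

```text
time: 11.4
ee_pos: [0.446, 0.2514, 0.0146]
eef_rot: [1.0, 0.0, 0.0, 0.0]
ft_force: [0.1, -0.6, 2.3]
width: 0.0372
grip_force: 25.0
t 11.4 pos [0.446  0.2514 0.0146] w 0.0372 grip 25.0 f [ 0.1 -0.6  2.3]
rel mm [ 163.5  529.6 -105.2] yaw 0.0 tilt [ 0.  0. -1.]
```

```bash
python3 -m crank '[[[0,0,-10,0,-1],[0,0,-30,0,-1],[0,0,-55,0,-1],[0,0,-80,0,-1],[0,0,-100,0,-1],[3,10,-105,0,-1],[11,35,-105,0,-1],[20,65,-105,0,-1],[32,105,-105,0,-1],[45,145,-105,0,-1],[57,185,-105,0,-1],[70,225,-105,0,-1],[82,265,-105,0,-1],[94,305,-105,0,-1],[107,345,-105,0,-1],[119,385,-105,0,-1],[131,425,-105,0,-1],[144,465,-105,0,-1],[156,505,-105,0,-1],[163,528,-105,0,-1]]]'; python3 -m crank '[[[0,0,0,0,-1],[0,0,0,0,-1],[0,0,0,0,-1]]]'; python3 rel.py .610 -.278 .0186
```

```text
time: 13.4
ee_pos: [0.6082, -0.2814, 0.1182]
eef_rot: [1.0, -0.001, -0.001, 0.001]
ft_force: [0.2, 0.2, -1.6]
width: 0.0376
grip_force: 25.0
time: 13.7
ee_pos: [0.6092, -0.275, 0.1191]
eef_rot: [1.0, 0.001, -0.0, -0.0]
ft_force: [0.0, 0.6, -1.2]
width: 0.037
grip_force: 25.0
t 13.7 pos [ 0.6092 -0.275   0.1191] w 0.037 grip 25.0 f [ 0.   0.6 -1.2]
rel mm [  0.9   3.1 100.5] yaw 0.1 tilt [-0.001 -0.001 -1.   ]
```

```bash
python3 -m crank '[[[0,0,15,0,-1],[0,1.5,35,0,-1],[0,1.5,55,0,-1],[0,1.5,70,0,-1],[0,1.5,80,0,-1],[0,1.5,88,0,-1],[0,1.5,93,0,-1],[0,1.5,96,0,-1],[0,1.5,98,0,-1],[0,1.5,99,0,-1],[0,1.5,99.5,0,-1],[0,1.5,100,0,-1],[0,1.5,100,0,-1],[0,1.5,100,0,-1]]]'
```

```text
time: 15.1
ee_pos: [0.6096, -0.2779, 0.0197]
eef_rot: [1.0, 0.0, 0.0, 0.0]
ft_force: [0.2, -0.7, -1.4]
width: 0.0376
grip_force: 25.0
```

```bash
python3 -m crank '[[[0,0,0.5,0,-1],[0,0,1,0,-1],[0,0,1.2,0,-1],[0,0,1.2,0,-1]]]'; python3 -m crank '[[[0,0,0,0,0.4],[0,0,0,0,0.4],[0,0,0,0,0.4],[0,0,0,0,0.4],[0,0,0,0,0.4],[0,0,-10,0,0.4],[0,0,-25,0,0.4],[0,0,-45,0,0.4],[0,0,-70,0,0.4],[0,0,-95,0,0.4],[0,0,-110,0,0.4],[0,0,-110,0,0.4]]]'; python3 rel.py .468 -.117 .13; python3 - <<'E'
from h import *
from bench import r
c=r.camera('wrist');cv2.imwrite('pics/w3.png',c['image'][:,:,::-1])
E
```

```text
time: 15.5
ee_pos: [0.6096, -0.2779, 0.0187]
eef_rot: [1.0, 0.0, 0.0, 0.0]
ft_force: [-1.4, 1.1, 2.1]
width: 0.0379
grip_force: 25.0
time: 16.7
ee_pos: [0.611, -0.2783, 0.1318]
eef_rot: [1.0, 0.0, 0.002, 0.001]
ft_force: [1.7, 0.1, -0.3]
width: 0.0607
grip_force: 0.0
t 16.7 pos [ 0.611  -0.2783  0.1318] w 0.0607 grip 0.0 f [ 1.7  0.1 -0.3]
rel mm [-142.8 -161.5    0.8] yaw 0.1 tilt [ 0.005  0.002 -1.   ]
```

View pics/w3.png

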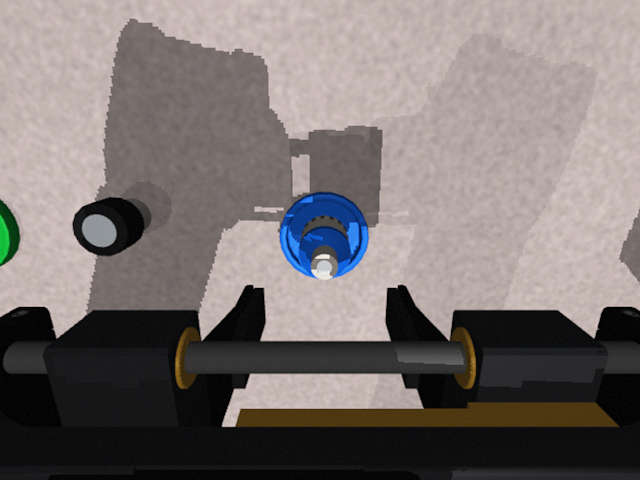

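Blue stands upright and centred in its cup (nose at 323,265, cup at 324,236). Next is red.

```bash
python3 -m crank '[[[-9,-10,0,0,0.6],[-30,-34,0,0,0.6],[-58,-65,0,0,0.6],[-86,-97,0,0,0.6],[-115,-130,0,0,0.6],[-134,-152,0,0,0.6],[-142,-161,0,0,0.6],[-142,-161,0,0,0.6],[-142,-161,0,0,0.6],[-142,-161,0,0,0.6]]]'; python3 rel.py .468 -.1167 .0147; python3 wf.py red OBJ .468 -.117
```

```text
time: 17.75
ee_pos: [0.468, -0.1181, 0.1281]
eef_rot: [1.0, -0.0, 0.0, -0.0]
ft_force: [0.5, -0.4, -0.3]
width: 0.0695
grip_force: 0.0
t 17.75 pos [ 0.468  -0.1181  0.1281] w 0.0695 grip 0.0 f [ 0.5 -0.4 -0.3]
rel mm [  0.   -1.4 113.4] yaw -0.0 tilt [ 0. -0. -1.]
red OBJ [ 0.46814848 -0.11670612] [array([-0., -0.])] [1.02]
```

```bash
python3 -m crank '[[[0,-1,25,0,0.6],[0,-1,50,0,0.6],[0,-1,75,0,0.6],[0,-1,92,0,0.6],[0,-1,104,0,0.6],[0,-1,111,0,0.6],[0,-1,113,0,0.6],[0,-1,113,0,0.6],[0,-1,113,0,-1],[0,-1,113,0,-1],[0,-1,113,0,-1],[0,-1,113,0,-1],[0,-1,113,0,-1],[0,-1,113,0,-1],[0,-1,113,0,-1]]]' 25; python3 rel.py .620 .146 .12
```

```text
time: 19.3
ee_pos: [0.4674, -0.1161, 0.0155]
eef_rot: [1.0, 0.0, 0.0, 0.0]
ft_force: [-0.2, -0.6, 2.9]
width: 0.0374
grip_force: 25.0
t 19.3 pos [ 0.4674 -0.1161  0.0155] w 0.0374 grip 25.0 f [-0.2 -0.6  2.9]
rel mm [ 152.8 -262.  -104.6] yaw 0.0 tilt [ 0.  0. -1.]
```

```bash
python3 -m crank '[[[0,0,-10,0,-1],[0,0,-30,0,-1],[0,0,-55,0,-1],[0,0,-80,0,-1],[0,0,-100,0,-1],[6,-10,-104,0,-1],[18,-30,-104,0,-1],[35,-60,-104,0,-1],[55,-95,-104,0,-1],[76,-130,-104,0,-1],[96,-165,-104,0,-1],[117,-200,-104,0,-1],[134,-230,-104,0,-1],[147,-252,-104,0,-1],[152,-262,-104,0,-1],[152,-262,-104,0,-1],[152,-262,-104,0,-1],[152,-262,-104,0,-1]]]'; python3 rel.py .620 .146 .0195
```

```text
time: 21.1
ee_pos: [0.6189, 0.1444, 0.1192]
eef_rot: [1.0, -0.0, -0.0, 0.001]
ft_force: [0.1, 0.2, -1.7]
width: 0.0375
grip_force: 25.0
t 21.1 pos [0.6189 0.1444 0.1192] w 0.0375 grip 25.0 f [ 0.1  0.2 -1.7]
rel mm [ 1.2 -1.8 99.7] yaw -0.1 tilt [-0.     0.001 -1.   ]
```

```bash
python3 -m crank '[[[0,0,15,0,-1],[0,-1,35,0,-1],[0,-1,55,0,-1],[0,-1,70,0,-1],[0,-1,80,0,-1],[0,-1,88,0,-1],[0,-1,93,0,-1],[0,-1,96,0,-1],[0,-1,98,0,-1],[0,-1,99,0,-1],[0,-1,99,0,-1],[0,-1,99,0,-1]]]';python3 -m crank '[[[0,0,0.5,0,-1],[0,0,1,0,-1],[0,0,1,0,-1],[0,0,1,0,-1]]]'
```

```text
time: 22.3
ee_pos: [0.6193, 0.1472, 0.0206]
eef_rot: [1.0, 0.0, 0.0, -0.0]
ft_force: [-0.5, -0.4, -1.6]
width: 0.0373
grip_force: 25.0
time: 22.7
ee_pos: [0.6192, 0.1472, 0.0196]
eef_rot: [1.0, 0.0, 0.0, 0.0]
ft_force: [-1.7, -0.8, 1.3]
width: 0.0373
grip_force: 25.0
```

```bash
python3 -m crank '[[[0,0,0.4,0,-1],[0,0,0.4,0,-1],[0,0,0.4,0,0.4],[0,0,0.4,0,0.4],[0,0,0.4,0,0.4],[0,0,0.4,0,0.4],[0,0,0.4,0,0.4],[0,0,-10,0,0.4],[0,0,-25,0,0.4],[0,0,-45,0,0.4],[0,0,-70,0,0.4],[0,0,-95,0,0.4],[0,0,-110,0,0.4],[0,0,-110,0,0.4]]]'; python3 rel.py .471 .133 .13; python3 - <<'E'
from h import *
from bench import r
c=r.camera('wrist');cv2.imwrite('pics/w4.png',c['image'][:,:,::-1])
E
```

```text
time: 24.1
ee_pos: [0.6205, 0.1477, 0.1326]
eef_rot: [1.0, 0.0, 0.002, -0.0]
ft_force: [0.5, 0.3, -0.4]
width: 0.0608
grip_force: 0.0
t 24.1 pos [0.6205 0.1477 0.1326] w 0.0608 grip 0.0 f [ 0.5  0.3 -0.4]
rel mm [-149.5   14.6    1.9] yaw 0.1 tilt [ 0.005 -0.001 -1.   ]
```

View pics/w4.png

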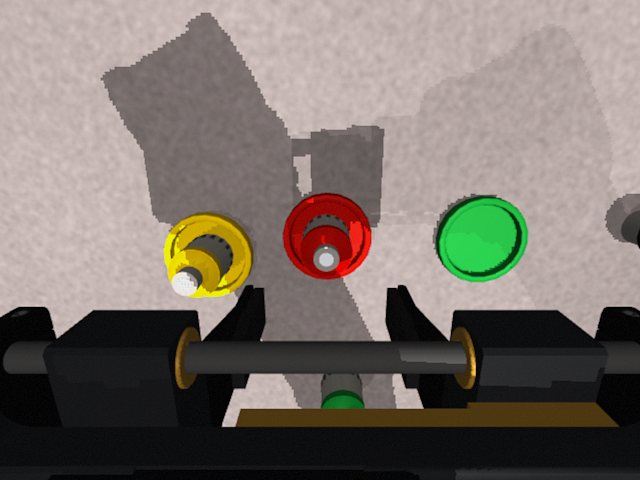

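Red stands upright in its cup (nose at 326,259, cup at 327,236), and yellow is undisturbed. Green is last.

```bash
python3 -m crank '[[[-15,1,0,0,0.6],[-45,4,0,0,0.6],[-80,8,0,0,0.6],[-115,11,0,0,0.6],[-140,13,0,0,0.6],[-149,14,0,0,0.6],[-149,14,0,0,0.6],[-149,14,0,0,0.6],[-149,14,0,0,0.6]]]'; python3 rel.py .471 .133 .0150; python3 wf.py green OBJ .471 .133 green CUP .617 .016
```

```text
time: 25.05
ee_pos: [0.471, 0.1331, 0.1292]
eef_rot: [1.0, 0.0, -0.0, -0.0]
ft_force: [-0.2, 0.9, -0.6]
width: 0.0695
grip_force: 0.0
t 25.05 pos [0.471  0.1331 0.1292] w 0.0695 grip 0.0 f [-0.2  0.9 -0.6]
rel mm [ -0.    0.2 114.2] yaw 0.0 tilt [-0.    -0.001 -1.   ]
green OBJ [0.47113313 0.1325589 ] [array([0., 0.])] [0.99]
green CUP [0.61193499 0.01750201] [array([0., 0.])] [0.81]
```

```bash
python3 -m crank '[[[0,0,25,0,0.6],[0,0,50,0,0.6],[0,0,75,0,0.6],[0,0,92,0,0.6],[0,0,104,0,0.6],[0,0,111,0,0.6],[0,0,114,0,0.6],[0,0,114,0,0.6],[0,0,114,0,-1],[0,0,114,0,-1],[0,0,114,0,-1],[0,0,114,0,-1],[0,0,114,0,-1],[0,0,114,0,-1],[0,0,114,0,-1]]]' 25; python3 rel.py .617 .016 .12
```

```text
time: 26.6
ee_pos: [0.4702, 0.1329, 0.0155]
eef_rot: [1.0, 0.0, 0.0, 0.0]
ft_force: [-0.7, -1.2, 3.0]
width: 0.037
grip_force: 25.0
t 26.6 pos [0.4702 0.1329 0.0155] w 0.037 grip 25.0 f [-0.7 -1.2  3. ]
rel mm [ 146.7  117.1 -104.5] yaw 0.0 tilt [ 0.  0. -1.]
```

```bash
python3 -m crank '[[[0,0,-10,0,-1],[0,0,-30,0,-1],[0,0,-55,0,-1],[0,0,-80,0,-1],[0,0,-100,0,-1],[10,8,-104,0,-1],[25,20,-104,0,-1],[50,40,-104,0,-1],[75,60,-104,0,-1],[100,80,-104,0,-1],[122,98,-104,0,-1],[138,110,-104,0,-1],[146,117,-104,0,-1],[146,117,-104,0,-1],[146,117,-104,0,-1],[146,117,-104,0,-1]]]'; python3 rel.py .617 .016 .0195
```

```text
time: 28.2
ee_pos: [0.6155, 0.0172, 0.1192]
eef_rot: [1.0, 0.001, -0.0, -0.0]
ft_force: [-1.1, -0.4, -1.1]
width: 0.0373
grip_force: 25.0
t 28.2 pos [0.6155 0.0172 0.1192] w 0.0373 grip 25.0 f [-1.1 -0.4 -1.1]
rel mm [ 1.5  1.2 99.7] yaw 0.1 tilt [-0.001 -0.    -1.   ]
```

```bash
python3 -m crank '[[[0,0,15,0,-1],[1,0,35,0,-1],[1,0,55,0,-1],[1,0,70,0,-1],[1,0,80,0,-1],[1,0,88,0,-1],[1,0,93,0,-1],[1,0,96,0,-1],[1,0,98,0,-1],[1,0,99,0,-1],[1,0,99,0,-1],[1,0,99,0,-1]]]';python3 -m crank '[[[0,0,0.5,0,-1],[0,0,1,0,-1],[0,0,1,0,-1],[0,0,1,0,-1]]]'
```

```text
time: 29.4
ee_pos: [0.6174, 0.0162, 0.0207]
eef_rot: [1.0, 0.0, 0.0, 0.0]
ft_force: [-0.2, -0.0, -0.9]
width: 0.0374
grip_force: 25.0
time: 29.8
ee_pos: [0.6173, 0.0162, 0.0195]
eef_rot: [1.0, 0.0, 0.0, 0.0]
ft_force: [-0.6, 0.9, 1.0]
width: 0.0371
grip_force: 25.0
```

```bash
python3 -m crank '[[[0,0,0.4,0,-1],[0,0,0.4,0,-1],[0,0,0.4,0,0.4],[0,0,0.4,0,0.4],[0,0,0.4,0,0.4],[0,0,0.4,0,0.4],[0,0,0.4,0,0.4],[0,0,-10,0,0.4],[0,0,-25,0,0.4],[0,0,-45,0,0.4],[0,0,-70,0,0.4],[0,0,-95,0,0.4],[-20,0,-130,0,0.4],[-50,0,-160,0,0.4],[-90,0,-170,0,0.4],[-120,0,-170,0,0.4],[-120,0,-170,0,0.4],[-120,0,-170,0,0.4]]]'; python3 - <<'E'
from h import *
from bench import r
c=[r.camera(n)['image'][100:420,150:470,::-1] for n in ('scene','side')];cv2.imwrite('pics/fin.png',np.hstack(c))
E
```

```text
time: 31.6
ee_pos: [0.4975, 0.016, 0.191]
eef_rot: [1.0, 0.0, 0.001, 0.001]
ft_force: [0.5, 0.1, -0.2]
width: 0.0613
grip_force: 0.0
```

View pics/fin.png

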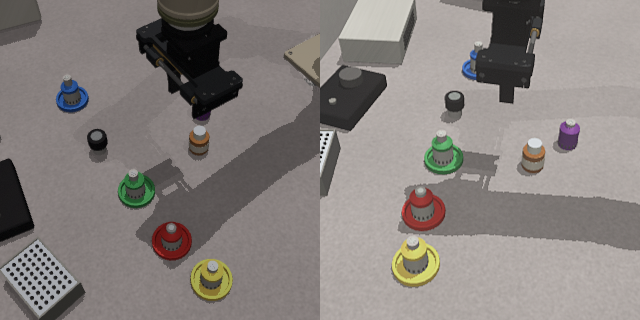

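All four stand centred in their own cups: blue (72,93), green (136,187), red (172,238) and yellow (211,277) in the left crop. The bottle (199,140) and eyepiece (97,140) are upright and the arm is clear, so I hand in.

```bash
python3 -c "
from bench import r
print(r.close_job())"
```

```text
the job is handed in; nothing more can be done
None
```

The job is handed in at about 32 s: all four objectives stand upright in the cups of their own colour in the final pictures, the oil bottle and eyepiece were left alone and still stand upright, and the judge returned no verdict.

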